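Empty the scoop pan, then press it against the sprung fence

TASK

Pick up the aluminium scoop pan by its grip bar and tip the three loose pieces off its open end into the open box, without touching the pieces with the fingers. Then set the pan flat on the desk with its closed end square and centred against the pad of the sprung fence and press it with a steady 10 N or so, which pushes the pad in about 10 mm; never push the pad to its stop, and leave the other things on the desk alone. Finish while still gripping the pan and pressing, so that a colleague can screw it to the pad: do not let go.

Things in the scene. Friction and masses are not known exactly. Their poses are not given: they have to be found in the camera images.
- pan: Loose thin bare aluminium scoop pan, about 0.22 kg, 130 (x) x 112 (y) mm; origin at the centre of its underside, z up. Floor 3 mm thick; walls 20 mm high, 3 mm thick at both sides and the closed end (outer face x = +65 mm). It starts flat on the desk, left or right, open end roughly towards the robot, the box on the other side. Pieces slide once it is tilted over about 20 degrees; 40 clears it.
- pan_grip (a point): Where to pinch the pan: on its black grip bar, at (30, 0, 53) mm in the pan's frame, same axes. The bar runs along the pan's x over the midline, from x = 0 to 64 mm, 12 mm wide (y), from 44 to 60 mm above the pan's underside, carried by a narrow upright (36 mm wide, 60 high) on the closed end. Pinch it across its 12 mm from above; pieces pass under it.
- pan_lip (a point): Middle of the pan's open end, (-65, 0, 3) mm in the pan's frame, on the floor's upper side; no wall here.
- coin_card_1: White square card with a round dark spot, 46 x 46 x 10 mm, 20 g, loose on the pan at the start; origin at the centre of its underside. Fingers must not touch it.
- coin_card_2: White square card with a round dark spot, 46 x 46 x 10 mm, 20 g, loose on the pan at the start; origin at the centre of its underside. Fingers must not touch it.
- empty_holder: Round white filter holder, 46 mm across, 8 mm high, 20 g, loose on the pan at the start; origin at the centre of its underside. Fingers must not touch it.
- parts_box: Open grey box, 160 (x) x 180 (y) x 60 mm high, walls 4 mm, fixed to the desk; origin at the centre of its underside. Only the three pieces belong in it.
- fence: Sprung fence fixed to the desk, beyond pan and box: a flat aluminium pad, 112 mm wide (y), 3 to 35 mm above the desk, before a block 44 mm high. Origin on the desk under the middle of the resting pad's front face; +x points from the face into the block: the pressing direction, away from the robot, turned up to 0.25 rad. The pan's +x goes along it, pan midline on fence y = 0.
- fence_pad (a joint): How far the pad is pushed in, m: 0 at rest, stop at 0.024. Spring of 1000 N/m without preload, so 10 mm means 10 N.
- vial_1: Yellowish capped vial, 24 mm across, 55 mm high, standing left of the fence; bystander, loose; leave it alone. Origin at the centre of its underside.
- vial_3: Amber capped vial, 24 mm across, 55 mm high, standing left of the fence; bystander, loose; leave it alone. Origin at the centre of its underside.
- screwdriver: Screwdriver, 190 mm long (y), 21 mm thick, lying right of the fence; bystander, loose; leave it alone. Origin at the centre of its underside.
- label_roll: Roll of labels, 59 mm across, 25 mm high, on the right; bystander, loose; leave it alone. Origin at the centre of its underside.
- screw_jar: Jar with screw cap, 59 mm across, 70 mm high, on the left; bystander, loose; leave it alone. Origin at the centre of its underside.
- calculator: Desk calculator, 140 x 78 x 16 mm, far right; bystander, loose; leave it alone. Origin at the centre of its underside.
- tape_roll: Roll of black tape, 70 mm across, 19 mm high, between pan and box; bystander, loose; leave it alone. Origin at the centre of its underside.
Not all that is in view belongs to the job. What is shaped like the empty_holder but green or pink is not meant.

How it is judged:
On the way:
1. all three pieces lie in the box (x of coin_card_1 in the frame of parts_box between -0.078 and 0.078 m and y of coin_card_1 in the frame of parts_box between -0.088 and 0.088 m and z of coin_card_1 in the frame of parts_box between -0.005 and 0.05 m and x of coin_card_2 in the frame of parts_box between -0.078 and 0.078 m and y of coin_card_2 in the frame of parts_box between -0.088 and 0.088 m and z of coin_card_2 in the frame of parts_box between -0.005 and 0.05 m and x of empty_holder in the frame of parts_box between -0.078 and 0.078 m and y of empty_holder in the frame of parts_box between -0.088 and 0.088 m and z of empty_holder in the frame of parts_box between -0.005 and 0.05 m), for 0.2 s.
At the end, for the whole second after the job is handed in: The three pieces lie in the box; the pan lies flat on the desk (within 3 degrees, 6 mm), its closed end square (within 5 degrees) and centred (within 12 mm) on the fence pad, pressed with 5 to 15 N (pad pushed in 5 to 15 mm), and the fingers still grip it (all of step 1 and contact force between pan and fence between 5 and 15 N and value of joint fence_pad between 0.005 and 0.015 m and y of pan in the frame of fence between -0.012 and 0.012 m and x of pan in the frame of fence below -0.04 m and angle between the x axis of pan and the x axis of fence, either way round below 0.09 rad and angle between pan's own z axis and vertical below 0.06 rad and height (world z) of pan below 0.006 m and linear speed of pan below 0.02 m/s and contact force between the fingers and pan above 2 N); the arm keeps its last pose, push and grip.
It fails at once if a finger touches one of the three pieces (contact force between the fingers and coin_card_1 above 0.5 N or contact force between the fingers and coin_card_2 above 0.5 N or contact force between the fingers and empty_holder above 0.5 N).
It fails at once if the pad is pushed nearly to its stop (over 22 mm) (value of joint fence_pad above 0.022 m).
It fails at once if another thing on the desk is moved more than 30 mm (distance of any of vial_1, vial_3, screwdriver, label_roll, screw_jar, calculator, tape_roll from where it was at the start of the episode above 0.03 m).
It also fails if it takes over 64 s, if anything falls off the work surface, if the arm or the gripper's body presses on something with over 40 N, if the wrist force passes 120 N, or if a joint passes its speed limit or range.

ROBOT

A 6-joint arm with a two-finger parallel gripper is mounted at the origin on a cart in front of the work surface, level with it; the furniture and walls round the work are solid. World frame = base frame: x ahead of the robot, y to its left, z up, the work surface at z = 0. Lengths are in m, angles in rad, forces in N, time in s.
With the tool pointing down it reaches from about 0.35 to 0.95 m from the base axis. Payload 17.4 kg.
Tool frame: the origin (TCP) lies at the very end of the fingers, on their centre line; the grasp point (between the pads) lies env.grasp_offset behind it (env.grasp_offset is the distance from the TCP to the grasp point, in m); z points along the fingers, y is the line along which they close (so a half turn about z gives the same grasp; the last joint's range is limited). The gripper opens to 93 mm and grips with 3 to 60 N. Pads are 15 mm wide; open, the fingers measure 128 mm over their backs; the gripper's body (75 mm by 188 mm) begins 65 mm behind the grasp point.
Start: joints at [-1.146, 0.116, 1.442, -0, 1.584, -0.038], TCP at [0.301, -0.604, 0.219] pointing down, gripper open.
Joint ranges: [-2.83, 2.83], [-0.83, 2.19], [0.07, 2.5], [-1.14, 4.28], [0.01, 3], [-2.97, 2.97]. Speed limits (rad/s): [1.89, 1.89, 2.22, 3.14, 3.14, 3.14].

INTERFACE

Orientations are given as a unit quaternion [x, y, z, w].
In Python, from rig import monitor, cams, job, models, env gives the robot as it stands.
- The arm moves only by the tool play_rows, never from a script. Its argument "plan" is a list of rows, each a list of 5 numbers: the opening, from 0 (shut) to 1 (fully open), then the shift along the tool's x, y, z in mm, then the turn about the tool's z in rad. In form: [[fingers, tx, ty, tz, roll], ...]. A call has exactly 8 rows; each row shifts and turns the commanded pose from where the row before left it, along the tool's axes as they then stand; what a row does not reach is not made up. A row lasts 1/8 s, in which the tool goes at most 62.5 mm and 10.7 degrees, less where a joint would pass 70% of its speed; a pose out of reach is approached as far as the arm can. A call with a gripper value outside its range is refused whole. The fingers move at their own pace and stop on an object; "force" is the grip in N (left out, the last holds). Time passes only in rows, so rows that do not move let the fingers close, or fill a call up. It gives the time, the measured TCP pose, the force, the opening and the grip force at its end, in the units of the state.
- monitor.sense(): the state, without advancing time (a new reading comes with each control period).
- cams.grab_frame(name): name is "scene" or "side" or "wrist"; returns a dict with "image" (384x512x3 uint8, red, green, blue), "fx", "fy", "cx", "cy" (pixels), "origin" and "attitude" of the camera in the world; the wrist camera has in their place "mount" (4x4, takes a point from camera to tool coordinates, whose origin is the TCP and whose axes are the flange's). Camera axes: x right, y down, z forward; pixel columns grow to the right and rows downward; lengths in m; the calibration is good to about 2 mm. A picture is of the moment at which its call begins: read the wrist's pose just before it. There is no depth.
- job.job_done(): hands the job in; it is judged then, once.
Trained networks look in a picture, given as the dict that the camera call returned (one of the last four; its "shot" number tells which), for a name from the list of things; names that differ only in an ending like _2 or _b are one class to them, and where a whole thing is asked for, a point or a joint stands for the part that bears it (a point fixed in the world has none). Each returns a list of dicts, best first, with "score" (0 to 1); they miss things now and then, are a little off and sometimes report something else, mostly with a low value. They report only what shows in the picture. A call takes as long as a camera call. They do not tell look-alikes from the thing itself.
- models.masks_of(picture, target): "pixels" (384x512 bool, what is visible of it) and "rect" ([centre column, centre row, width, height] in pixels, round what is visible of it).
The state is a dict: "time_s": time; "joints": joint angles; "qd": joint speeds; "effort": joint torques, N m; "position": TCP position; "ee_rot": TCP orientation; "contact_force": force on the tool from outside, world axes, zero at the start; "torque": the same for the moment, N m; "gripper_width": finger opening in m; "finger_force": force on a finger pad.
Only numpy, scipy, OpenCV 4.12 (cv2) and the standard library are available. Lean on these libraries where they do the work, as an engineer would, in place of code of your own. Each camera call takes 0.05 s, during which the arm holds its last target. There are 200 camera calls.

## Working session

There is one attempt and no reset: what is moved stays moved. The work goes in short steps, Python scripts to look and compute and a tool call to move; the robot and the scene stay as the last step left them, time stands still between calls to the robot, and variables do not carry over. Pictures are saved under pics/ and viewed, at most 10 in all, crops included, and the job is handed in when it is done.

Besides the shell and the picture viewer there is one more tool, called after "Emit:" by a JSON object that holds its "method" and its "body". play_rows: Moves the arm, as the interface text tells. Its arguments: {"type":"object","properties":{"plan":{"type":"array"},"force":{"type":"number"}},"required":["plan"]}

```bash
ls; mkdir -p pics; cat > h.py <<'E'
import numpy as np, cv2
from scipy.spatial.transform import Rotation as R
from rig import monitor, cams, job, models, env
def camRt(f):
    a=np.array(f["attitude"]); 
    Rm=R.from_quat(a).as_matrix() if a.size==4 else a.reshape(3,3)
    return Rm,np.array(f["origin"])
def wristRt(f,s):
    M=np.array(f["mount"]).reshape(4,4); Rt=R.from_quat(s["ee_rot"]).as_matrix()
    return Rt@M[:3,:3], Rt@M[:3,3]+np.array(s["position"])
def ray(f,Rt,u,v,z):
    Rm,o=Rt; d=Rm@np.array([(u-f["cx"])/f["fx"],(v-f["cy"])/f["fy"],1.])
    return o+d*(z-o[2])/d[2]
def proj(f,Rt,p):
    Rm,o=Rt; c=Rm.T@(np.array(p)-o); return np.array([f["fx"]*c[0]/c[2]+f["cx"],f["fy"]*c[1]/c[2]+f["cy"]])
def save(f,n): cv2.imwrite(n,f["image"][:,:,::-1])
E
cat > a.py <<'E'
from h import *
s=monitor.sense(); print(s["time_s"],s["position"],s["ee_rot"],s["contact_force"],env.grasp_offset)
fs=[cams.grab_frame(n) for n in("scene","side")]
cv2.imwrite("pics/a1.png",cv2.resize(fs[0]["image"][:,:,::-1],(768,576),interpolation=cv2.INTER_CUBIC))
save(fs[1],"pics/a2.png")
for f,n in zip(fs,("scene","side")):
    Rt=camRt(f); print(n,Rt[1],f["fx"])
    for t,z in (("pan",.02),("pan_grip",.06),("coin_card_1",.01),("empty_holder",.01),("parts_box",.06),("fence",.04),("fence_pad",.035),("tape_roll",.019),("vial_1",.03),("screw_jar",.03)):
        for d in models.masks_of(f,t)[:2]:
            r=np.round(d["rect"]); print(t,round(d["score"],2),r,np.round(ray(f,Rt,r[0],r[1],z)[:2],3))
E
python3 a.py
```

```text
pics
0.0 [ 0.30125081 -0.60380298  0.21790105] [ 9.73348097e-01  2.29331923e-01 -1.11957316e-04 -5.82423437e-04] [-0.46842096 -0.70646623 -0.58876002] 0.0188
scene [-0.13462385 -1.20886395  0.8716969 ] 488.8569798445218
pan 0.69 [216. 179.  13.   5.] [0.508 0.229]
pan 0.65 [206. 182.  48.  27.] [0.468 0.228]
pan_grip 0.77 [206. 180.  52.  27.] [0.445 0.173]
coin_card_1 0.54 [210. 176.  12.   6.] [0.507 0.279]
empty_holder 0.5 [197. 182.   7.   6.] [0.447 0.262]
empty_holder 0.43 [173. 193.  14.   2.] [0.342 0.234]
parts_box 0.75 [280. 255.  80.  53.] [ 0.436 -0.319]
tape_roll 0.68 [233. 214.  19.  17.] [ 0.452 -0.011]
tape_roll 0.5 [215. 179.  13.  11.] [0.506 0.233]
side [0.57987397 1.01615177 0.72597567] 361.94741812517265
pan 0.61 [287. 264.  56.  37.] [0.469 0.279]
pan_grip 0.84 [283. 263.  54.  39.] [0.485 0.318]
coin_card_1 0.54 [275. 270.  19.  18.] [0.502 0.293]
coin_card_1 0.46 [287. 262.  50.  36.] [0.466 0.261]
empty_holder 0.64 [331. 265.  16.  13.] [0.344 0.271]
empty_holder 0.5 [295. 264.  19.  17.] [0.445 0.269]
parts_box 0.64 [276. 170.  41.  35.] [ 0.474 -0.181]
fence 0.66 [284. 210.  16.  16.] [0.46  0.051]
fence 0.64 [203. 214.  28.  31.] [0.722 0.079]
fence_pad 0.47 [206. 213.  14.  30.] [0.714 0.066]
tape_roll 0.78 [284. 209.  22.  18.] [0.456 0.016]
tape_roll 0.7 [227. 292.  22.  37.] [0.629 0.381]
vial_1 0.68 [198. 238.   5.  19.] [0.725 0.185]
vial_1 0.67 [189. 252.   4.  17.] [0.743 0.247]
screw_jar 0.86 [225. 293.  22.  39.] [0.633 0.394]
```

View pics/a1.png

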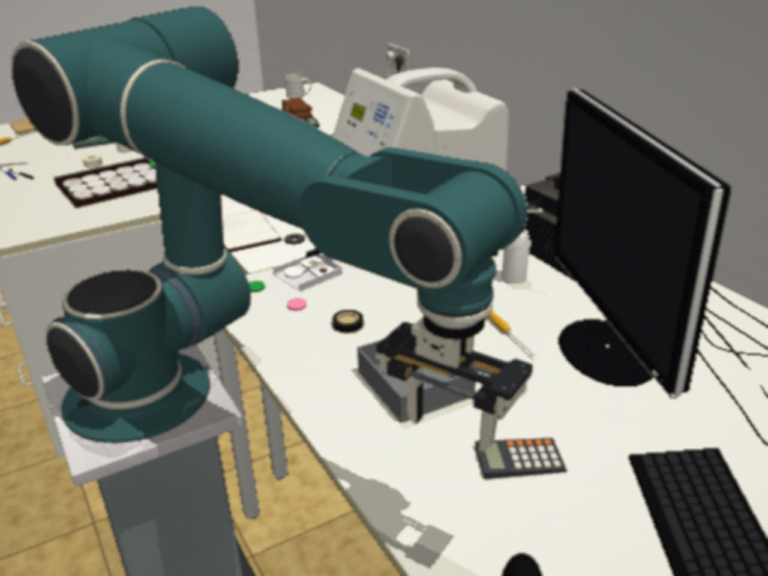

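View pics/a2.png

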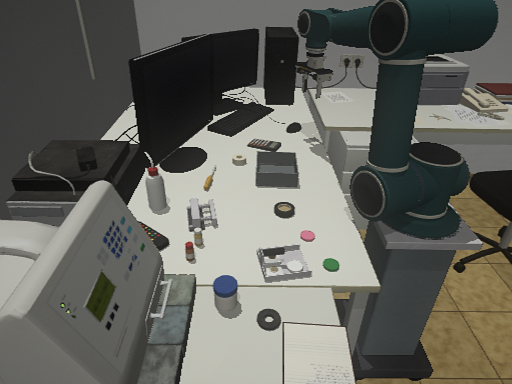

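The side view shows the pan (rect centre 284,263), with its black bar and upright near (272,252) towards the fence. The box is at (276,170), the tape roll at (284,210) and the fence at (203,213). Look-alikes:
- Pink disc at (308,236) and green disc at (331,265). The wanted holder is the white one in the pan, at about (295,265).
- Black ring at (269,319), which is not the tape roll.

The moves can't tilt the tool. I'll tip the pan by pivoting the bar between the pads, with the lip caught against the inner wall of the box.

Emit:
{"method": "play_rows", "body": {"plan": [[1, 44, -33, -22, 0], [1, 44, -33, -22, 0], [1, 44, -33, -22, 0], [1, 44, -33, -22, 0], [1, 44, -33, -22, 0], [1, 44, -33, -22, 0], [1, 0, 0, 0, 0.18], [1, 0, 0, 0, 0.18]]}}

```text
time_s: 2.1
position: [0.4496, -0.3082, 0.3511]
ee_rot: [0.999, 0.049, 0.0, 0.0]
contact_force: [-0.7, -0.6, 0.5]
gripper_width: 0.0932
finger_force: 0.0
```

```bash
cat > b.py <<'E'
from h import *
import sys
s=monitor.sense(); f=cams.grab_frame("wrist"); Rt=wristRt(f,s)
print(np.round(s["position"],3),"yaw",np.round(R.from_quat(s["ee_rot"]).as_matrix()[:2,:2],3).tolist(),"cam",np.round(Rt[1],3),np.round(Rt[0][:,2],2),f["fx"])
save(f,"pics/"+sys.argv[1]+".png")
for a in sys.argv[2:]:
    t,z=a.split(":")
    for d in models.masks_of(f,t)[:3]:
        r=np.round(d["rect"]); c=np.argwhere(d["pixels"])[:,::-1].astype(np.float32)
        W=np.array([ray(f,Rt,u,v,float(z))[:2] for u,v in cv2.convexHull(c)[:,0]],np.float32)
        m=cv2.minAreaRect(W); print(t,round(d["score"],2),r,"world c",np.round(m[0],3),"size",np.round(m[1],3),"ang",round(m[2],1))
E
python3 b.py b1 parts_box:.06 fence:.04 tape_roll:.019 pan:.02; cat >> h.py <<'E'
E
```

```text
[ 0.45  -0.308  0.351] yaw [[0.995, 0.098], [0.098, -0.995]] cam [ 0.525 -0.3    0.517] [-0.27 -0.03 -0.96] 339.39116278976155
parts_box 0.94 [215. 128. 147. 138.] world c [ 0.469 -0.247] size [0.179 0.16 ] ang 87.7
tape_roll 0.8 [ 44. 122.  60.  51.] world c [0.456 0.004] size [0.069 0.081] ang 5.6
```

View pics/b1.png

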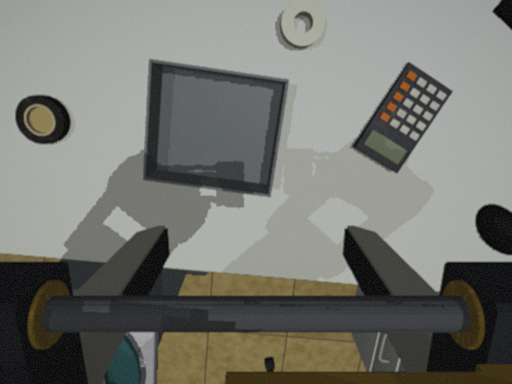

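The wrist view shows the grey box, rect centre (215,128), with a measured size of 179x160 mm, which matches. The tape roll is at (44,119). The white roll at (302,22) is the label roll, and the calculator is at (402,118).

Emit:
{"method": "play_rows", "body": {"plan": [[1, 14, -60, 0, 0], [1, 14, -60, 0, 0], [1, 14, -60, 0, 0], [1, 14, -60, 0, 0], [1, 14, -60, 0, 0], [1, 14, -60, 0, 0], [1, 14, -60, 0, 0], [1, 14, -60, 0, 0]]}}

```text
time_s: 3.35
position: [0.5112, 0.1819, 0.3508]
ee_rot: [0.999, 0.053, 0.0, -0.0]
contact_force: [1.6, -0.9, 0.8]
gripper_width: 0.0932
finger_force: 0.0
```

```bash
python3 b.py b2 pan:.02 pan_grip:.06 coin_card_1:.013 empty_holder:.011 fence:.044 fence_pad:.035 vial_1:.05
```

```text
[0.511 0.182 0.351] yaw [[0.994, 0.106], [0.106, -0.994]] cam [0.587 0.191 0.516] [-0.27 -0.03 -0.96] 339.39116278976155
pan 0.84 [198. 160.  82.  92.] world c [0.48  0.263] size [0.131 0.114] ang 10.5
pan_grip 0.71 [198. 160.  85.  88.] world c [0.488 0.257] size [0.119 0.105] ang 10.9
coin_card_1 0.97 [178. 140.  25.  34.] world c [0.506 0.302] size [0.047 0.034] ang 11.1
coin_card_1 0.68 [217. 140.  37.  37.] world c [0.511 0.243] size [0.046 0.047] ang 6.1
empty_holder 0.9 [191. 180.  30.  27.] world c [0.448 0.277] size [0.045 0.043] ang 3.7
empty_holder 0.81 [198. 239.  21.  26.] world c [0.345 0.266] size [0.042 0.044] ang 6.1
empty_holder 0.7 [276. 220.  35.  30.] world c [0.395 0.14 ] size [0.045 0.044] ang 53.0
fence 0.67 [376.  16.  90.  31.] world c [0.7   0.048] size [0.034 0.115] ang 10.5
fence_pad 0.67 [376.  16.  90.  31.] world c [0.701 0.046] size [0.034 0.116] ang 10.9
```

View pics/b2.png

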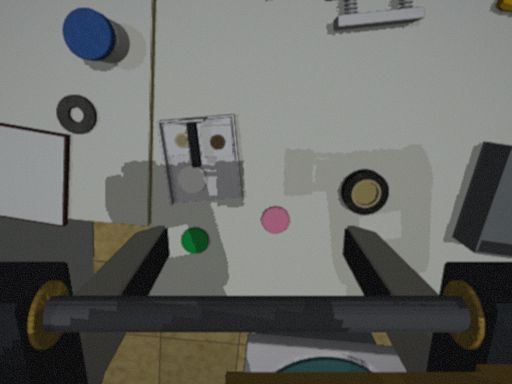

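The wrist view shows the pan at (200,160) with its black bar from (191,122) to (196,165). It holds two spotted cards and the white holder at (191,180). The green (195,240) and pink (276,219) discs are look-alikes. The fence pad is at (380,18), and the blue jar at (90,35).

```bash
cat > c.py <<'E'
from h import *
s=monitor.sense(); f=cams.grab_frame("wrist"); Rt=wristRt(f,s)
im=f["image"].astype(int); g=im.max(2)
m=np.zeros(g.shape,np.uint8); m[110:172,184:204]=(g[110:172,184:204]<45)
n,l,st,_=cv2.connectedComponentsWithStats(m); k=1+np.argmax(st[1:,4]); q=np.argwhere(l==k)[:,::-1]
W=np.array([ray(f,Rt,u,v,.06)[:2] for u,v in q],np.float32)
print(st[k],cv2.minAreaRect(W))
a=np.deg2rad(10.5); c=np.array([.48,.263])
P=lambda x,y,z: np.r_[c+np.array([[np.cos(a),-np.sin(a)],[np.sin(a),np.cos(a)]])@[x,y],z]
b=f["image"][:,:,::-1].copy()
b=cv2.resize(b[90:220,130:280],None,fx=4,fy=4,interpolation=cv2.INTER_CUBIC)
for p in [(0,0,.06),(.064,0,.06),(-.065,-.056,.0),(-.065,.056,.0),(.065,.056,.02),(.065,-.056,.02),(.03,0,.06)]:
    u=(proj(f,Rt,P(*p))-[130,90])*4; cv2.circle(b,tuple(int(x) for x in u),4,(0,0,255),1)
cv2.imwrite("pics/c1.png",b)
E
python3 c.py
```

```text
[184 123  15  44 381] ((0.5098354816436768, 0.26740193367004395), (0.05885164067149162, 0.01195900235325098), 10.65228271484375)
```

View pics/c1.png

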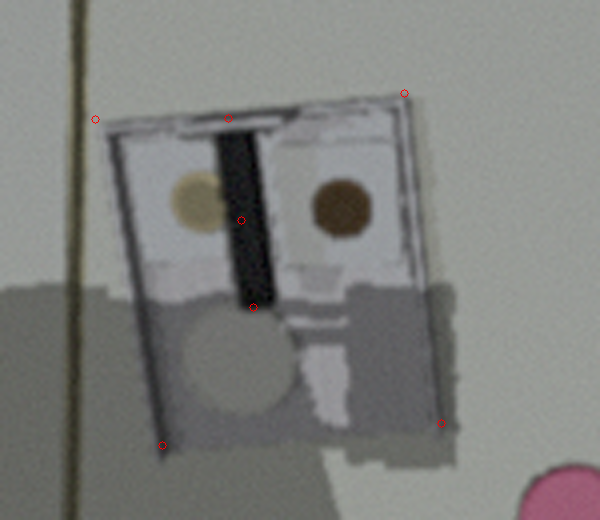

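Emit:
{"method": "play_rows", "body": {"plan": [[1, 0, 0, 0, -0.079], [1, 7, -42, 0, 0], [1, 7, -42, 0, 0], [1, 0, 0, 55, 0], [1, 0, 0, 55, 0], [1, 0, 0, 55, 0], [1, 0, 0, 55, 0], [1, 0, 0, 20, 0]]}}

```text
time_s: 4.8
position: [0.5091, 0.2638, 0.1079]
ee_rot: [0.996, 0.09, -0.002, 0.001]
contact_force: [0.1, 0.0, 1.4]
gripper_width: 0.0924
finger_force: 0.0
```

```bash
python3 b.py d1; python3 - <<'E'
from h import *
s=monitor.sense(); f=cams.grab_frame("wrist"); Rt=wristRt(f,s)
a=np.deg2rad(10.65);d=np.array([np.cos(a),np.sin(a)]);c=np.array([.5098,.2674])
for k in(-.03,0,.032): print(proj(f,Rt,np.r_[c+k*d,.06]))
E
```

```text
[0.509 0.264 0.108] yaw [[0.984, 0.18], [0.18, -0.984]] cam [0.585 0.279 0.273] [-0.27 -0.05 -0.96] 339.39116278976155
[252.75249302 250.30278462]
[252.41663062 209.17396847]
[252.02966813 161.78757102]
```

View pics/d1.png

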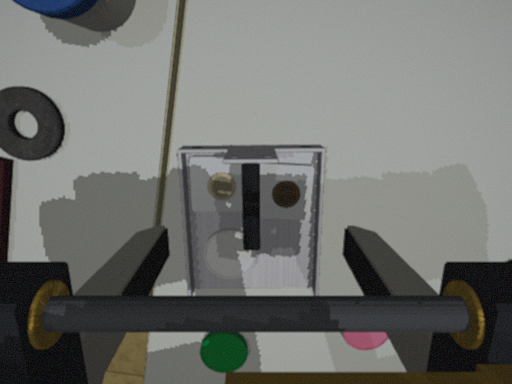

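The bar lies at column 251, rows 163 to 249. I predicted column 252, so the grip is aligned. Next I descend and pinch.

Emit:
{"method": "play_rows", "body": {"plan": [[1, 0, -3, 25, 0], [1, 0, 0, 25, 0], [1, 0, 0, 24, 0], [0.1, 0, 0, 0, 0], [0, 0, 0, 0, 0], [0, 0, 0, 0, 0], [0, 0, 0, 0, 0], [0, 0, 0, 0, 0]], "force": 45}}

```text
time_s: 5.9
position: [0.5095, 0.2682, 0.037]
ee_rot: [0.996, 0.091, 0.0, -0.0]
contact_force: [0.5, 1.4, 0.7]
gripper_width: 0.0475
finger_force: 0.0
```

Emit:
{"method": "play_rows", "body": {"plan": [[0, 0, 0, 3, 0], [0, 0, 0, 0, 0], [0, 0, 0, 0, 0], [0, 0, 0, 0, 0], [0, 0, 0, 0, 0], [0, 0, 0, 0, 0], [0, 0, 0, 0, 0], [0, 0, 0, 0, 0]], "force": 45}}

```text
time_s: 6.9
position: [0.5094, 0.2681, 0.0336]
ee_rot: [0.996, 0.091, 0.0, -0.0]
contact_force: [1.0, -0.0, -1.0]
gripper_width: 0.0111
finger_force: 45.0
```

Gripped: opening 11 mm at 45 N. Now I lift gently, then look.

Emit:
{"method": "play_rows", "body": {"plan": [[0, 0, 0, -5, 0], [0, 0, 0, -15, 0], [0, 0, 0, -20, 0], [0, 0, 0, -25, 0], [0, 0, 0, -25, 0], [0, 0, 0, -25, 0], [0, 0, 0, -15, 0], [0, 0, 0, -5, 0]]}}

```text
time_s: 7.9
position: [0.5096, 0.2682, 0.17]
ee_rot: [0.996, 0.091, 0.001, -0.0]
contact_force: [0.9, 0.1, -3.4]
gripper_width: 0.0119
finger_force: 45.0
```

```bash
python3 b.py e1; python3 - <<'E'
from h import *
fs=[cams.grab_frame("wrist"),cams.grab_frame("side")]
a=fs[0]["image"][100:310,150:360]; b=fs[1]["image"][190:300,220:330]
o=np.hstack([cv2.resize(x,(400,400),interpolation=cv2.INTER_CUBIC) for x in(a,b)])
cv2.imwrite("pics/e2.png",o[:,:,::-1])
E
```

```text
[0.51  0.268 0.17 ] yaw [[0.984, 0.181], [0.181, -0.984]] cam [0.584 0.283 0.336] [-0.27 -0.05 -0.96] 339.39116278976155
```

View pics/e2.png

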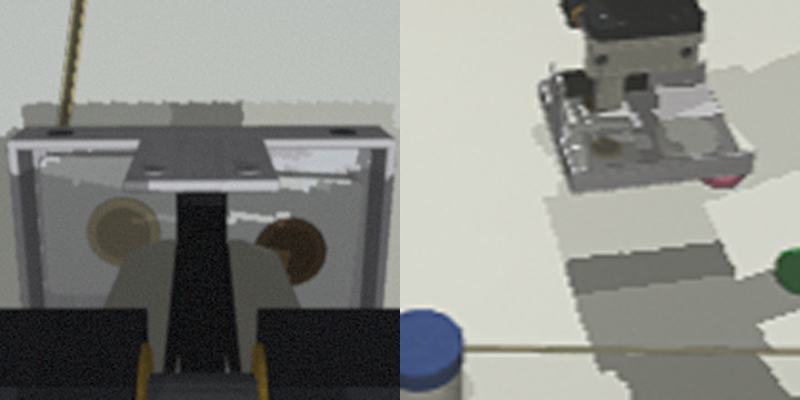

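The crops show the pan hanging level with both cards and the holder still in it. Now I carry it over the box.

Emit:
{"method": "play_rows", "body": {"plan": [[0, -3, 15, 0, 0], [0, -6, 30, 0, 0], [0, -9, 43, 0, 0], [0, -10, 50, 0, 0], [0, -10, 50, 0, 0], [0, -10, 50, 0, 0], [0, -10, 50, 0, 0], [0, -10, 50, 0, 0]]}}

```text
time_s: 9.05
position: [0.5027, -0.0789, 0.1681]
ee_rot: [0.996, 0.091, -0.0, -0.0]
contact_force: [0.4, 0.8, -2.5]
gripper_width: 0.0118
finger_force: 45.0
```

Emit:
{"method": "play_rows", "body": {"plan": [[0, -10, 50, 0, 0], [0, -10, 45, 0, 0], [0, -7, 35, 0, 0], [0, -4, 22, 0, 0], [0, -2, 12, 0, 0], [0, -1, 4, 0, 0.07], [0, 0, 0, 0, 0.08], [0, 0, 0, 0, 0.07]]}}

```text
time_s: 10.05
position: [0.5006, -0.2474, 0.1686]
ee_rot: [1.0, -0.02, -0.0, -0.0]
contact_force: [-0.3, 0.4, -2.3]
gripper_width: 0.0117
finger_force: 45.0
```

```bash
cat > e.py <<'E'
from h import *
import sys
s=monitor.sense(); f=cams.grab_frame("wrist"); g=cams.grab_frame("scene"); h=cams.grab_frame("side")
T=R.from_quat(s["ee_rot"]).as_matrix(); print(s["time_s"],np.round(s["position"],4),"yaw",np.degrees(np.arctan2(T[1,0],T[0,0])),"F",np.round(s["contact_force"],1),"w",s["gripper_width"],s["finger_force"])
for n,q in(("scene",g),("side",h)):
    for t,z in(("pan",.1),("parts_box",.06),("coin_card_1",.01),("empty_holder",.01)):
        for d in models.masks_of(q,t)[:2]: print(n,t,round(d["score"],2),np.round(d["rect"]),np.round(ray(q,camRt(q),*d["rect"][:2],z)[:2],3))
def crop(im,x,y,w): return cv2.resize(im[y:y+w,x:x+w],(400,400),interpolation=cv2.INTER_CUBIC)
o=np.hstack([crop(f["image"],110,60,290),crop(h["image"],220,110,120)])
cv2.imwrite("pics/"+sys.argv[1]+".png",o[:,:,::-1])
E
python3 e.py f1
```

```text
10.05 [ 0.5006 -0.2474  0.1686] yaw -2.2795899832482913 F [-0.3  0.4 -2.3] w 0.011703212966265359 44.98129069805145
scene pan 0.73 [278. 213.  58.  38.] [ 0.511 -0.189]
scene parts_box 0.6 [280. 253.  79.  52.] [ 0.441 -0.31 ]
scene coin_card_1 0.53 [288. 213.  21.  13.] [ 0.613 -0.089]
scene empty_holder 0.66 [200. 201.  14.   6.] [0.399 0.136]
scene empty_holder 0.62 [171. 192.  16.   8.] [0.339 0.247]
side pan 0.93 [278. 142.  35.  22.] [ 0.46  -0.349]
side pan 0.34 [272. 141.   7.   4.] [ 0.483 -0.359]
side parts_box 0.67 [277. 169.  43.  32.] [ 0.469 -0.19 ]
side coin_card_1 0.44 [271. 141.   8.   6.] [ 0.474 -0.553]
side empty_holder 0.58 [310. 236.  17.  12.] [0.387 0.147]
side empty_holder 0.45 [331. 265.  14.  14.] [0.344 0.272]
```

Position and yaw match the box axes, so I descend into it.

Emit:
{"method": "play_rows", "body": {"plan": [[0, 0, 0, 12, 0], [0, 0, 0, 20, 0], [0, 0, 0, 20, 0], [0, 0, 0, 20, 0], [0, 0, 0, 18, 0], [0, 0, 0, 14, 0], [0, 0, 0, 7, 0], [0, 0, 0, 3, 0]]}}

```text
time_s: 11.6
position: [0.5007, -0.2481, 0.0545]
ee_rot: [1.0, -0.019, 0.0, 0.0]
contact_force: [-0.3, 0.1, -3.0]
gripper_width: 0.0115
finger_force: 45.0
```

Emit:
{"method": "play_rows", "body": {"plan": [[0, -5, 0, 0, 0], [0, -5, 0, 0, 0], [0, -5, 0, -5, 0], [0, -5, 0, -5, 0], [0, -5, 0, -5, 0], [0, -5, 0, -5, 0], [0, -5, 0, -5, 0], [0, 0, 0, 0, 0]]}}

```text
time_s: 12.6
position: [0.4671, -0.2471, 0.082]
ee_rot: [1.0, -0.019, 0.003, 0.001]
contact_force: [10.3, -0.5, 1.3]
gripper_width: 0.0118
finger_force: 45.0
```

Emit:
{"method": "play_rows", "body": {"plan": [[0, -5, 0, -5, 0], [0, -5, 0, -5, 0], [0, -5, 0, -5, 0], [0, -5, 0, -4, 0], [0, -5, 0, -4, 0], [0, -4, 0, -4, 0], [0, -4, 0, -4, 0], [0, 0, 0, 0, 0]]}}

```text
time_s: 13.6
position: [0.4329, -0.2456, 0.1117]
ee_rot: [1.0, -0.019, 0.001, 0.0]
contact_force: [4.6, 0.8, -1.1]
gripper_width: 0.0117
finger_force: 45.0
```

```bash
python3 e.py g1
```

```text
13.6 [ 0.4329 -0.2456  0.1117] yaw -2.1997903101658234 F [ 4.6  0.8 -1.1] w 0.011691888230552115 44.998818039894104
scene pan 0.71 [343. 256.  25.  18.] [ 0.542 -0.452]
scene pan 0.62 [273. 241.  49.  47.] [ 0.426 -0.301]
scene parts_box 0.61 [281. 255.  76.  58.] [ 0.438 -0.32 ]
scene coin_card_1 0.51 [290. 188.  25.  21.] [0.707 0.045]
scene coin_card_1 0.46 [272. 238.  54.  46.] [ 0.494 -0.182]
scene empty_holder 0.68 [200. 204.  13.   9.] [0.393 0.117]
scene empty_holder 0.62 [258. 246.  11.  10.] [ 0.439 -0.192]
side pan 0.61 [283. 157.  29.  38.] [ 0.449 -0.215]
side parts_box 0.67 [276. 171.  43.  32.] [ 0.476 -0.175]
side parts_box 0.67 [283. 155.  25.  34.] [ 0.438 -0.305]
side empty_holder 0.65 [332. 264.  17.  13.] [0.341 0.265]
side empty_holder 0.55 [281. 157.  27.  38.] [ 0.437 -0.388]
```

View pics/g1.png

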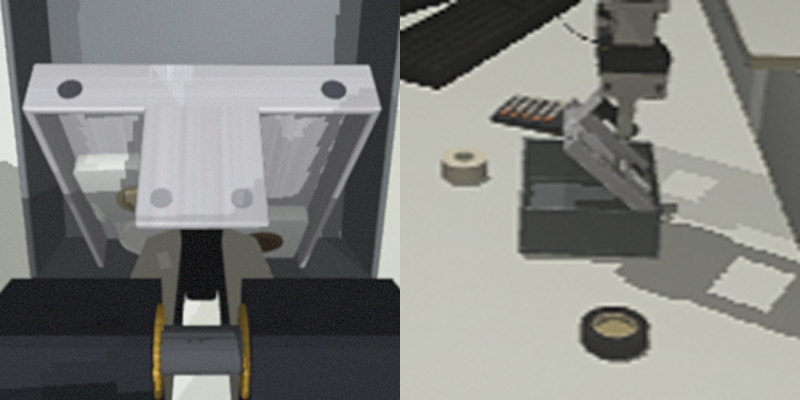

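The pan stands at about 40° with its lip at the near wall, and the pieces are sliding towards the lip. Backing off lets them drop.

Emit:
{"method": "play_rows", "body": {"plan": [[0, 10, 0, -4, 0], [0, 15, 0, -4, 0], [0, 15, 0, -4, 0], [0, 8, 0, -4, 0], [0, 0, 0, -8, 0], [0, 0, 0, -12, 0], [0, 0, 0, -12, 0], [0, 0, 0, -12, 0]]}}

```text
time_s: 15.15
position: [0.4805, -0.2473, 0.1719]
ee_rot: [1.0, -0.019, 0.0, 0.0]
contact_force: [0.1, -0.0, -1.7]
gripper_width: 0.0117
finger_force: 45.0
```

```bash
python3 e.py g2
```

```text
15.15 [ 0.4805 -0.2473  0.1719] yaw -2.2007668027664553 F [ 0.1 -0.  -1.7] w 0.011738845457583419 44.99928832054138
scene pan 0.61 [288. 217.  52.  50.] [ 0.524 -0.223]
scene parts_box 0.78 [280. 252.  80.  56.] [ 0.442 -0.309]
scene coin_card_1 0.61 [264. 251.  19.  13.] [ 0.444 -0.222]
scene empty_holder 0.6 [172. 191.  17.   8.] [0.344 0.25 ]
scene empty_holder 0.51 [198. 205.  12.   5.] [0.384 0.112]
side pan 0.78 [271. 143.  28.  40.] [ 0.488 -0.334]
side pan 0.45 [286. 168.   9.   6.] [ 0.443 -0.123]
side parts_box 0.85 [277. 170.  42.  33.] [ 0.47  -0.185]
side coin_card_1 0.48 [285. 171.  11.   8.] [ 0.429 -0.262]
side empty_holder 0.73 [271. 143.  25.  37.] [ 0.473 -0.531]
side empty_holder 0.61 [330. 264.  17.  18.] [0.346 0.267]
```

View pics/g2.png

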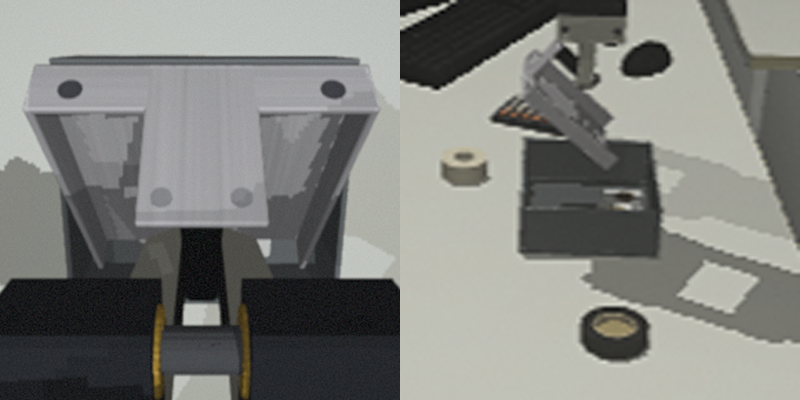

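The right crop shows cards lying in the box at about (625,200) px of the composite, and the pan looks empty. Next I move towards the fence and check both from above.

Emit:
{"method": "play_rows", "body": {"plan": [[0, 0, 0, -40, 0], [0, 0, 0, -50, 0], [0, 14, -56, -10, 0], [0, 14, -56, -10, 0], [0, 14, -56, -10, 0], [0, 14, -56, -10, 0], [0, 14, -56, -10, 0], [0, 0, 0, 0, -0.18]]}}

```text
time_s: 16.7
position: [0.5618, 0.0333, 0.311]
ee_rot: [0.997, 0.074, 0.0, -0.0]
contact_force: [0.1, -0.5, -2.3]
gripper_width: 0.0118
finger_force: 45.0
```

```bash
cat > f.py <<'E'
from h import *
s=monitor.sense(); f=cams.grab_frame("wrist"); Rt=wristRt(f,s); h=cams.grab_frame("side"); g=cams.grab_frame("scene")
T=R.from_quat(s["ee_rot"]).as_matrix(); print(s["time_s"],np.round(s["position"],4),"yaw",np.degrees(np.arctan2(T[1,0],T[0,0])),"F",np.round(s["contact_force"],1))
for t,z in(("fence",.044),("fence_pad",.035),("pan",.2),("vial_1",.05)):
    for d in models.masks_of(f,t)[:2]:
        c=np.argwhere(d["pixels"])[:,::-1].astype(np.float32)
        W=np.array([ray(f,Rt,u,v,z)[:2] for u,v in cv2.convexHull(c)[:,0]],np.float32); m=cv2.minAreaRect(W)
        print(t,round(d["score"],2),np.round(d["rect"]),np.round(m[0],4),np.round(m[1],4),round(m[2],1))
for n,q in(("scene",g),("side",h)):
    for t in("coin_card_1","empty_holder"):
        for d in models.masks_of(q,t)[:4]: print(n,t,round(d["score"],2),np.round(d["rect"]),np.round(ray(q,camRt(q),*d["rect"][:2],.012)[:2],3))
print("monitor base",ray(h,camRt(h),185,158,0),ray(g,camRt(g),403,233,0))
def crop(im,x,y,w,hh): return cv2.resize(im[y:y+hh,x:x+w],(400,290),interpolation=cv2.INTER_CUBIC)
o=np.vstack([np.hstack([crop(f["image"],0,0,512,371),crop(h["image"],240,140,80,58)]),np.hstack([crop(f["image"],150,0,220,160),crop(g["image"],230,210,100,72)])])
cv2.imwrite("pics/h1.png",o[:,:,::-1])
E
python3 f.py
```

```text
16.7 [0.5618 0.0333 0.311 ] yaw 8.433632020672949 F [ 0.1 -0.5 -2.3]
fence 0.77 [267.  27. 103.  55.] [0.7107 0.0458] [0.0566 0.1207] 8.4
fence_pad 0.74 [256. 193. 259. 170.] [0.4975 0.0264] [0.2451 0.3354] 8.4
fence_pad 0.58 [269.  27.  93.  50.] [0.7112 0.0446] [0.0527 0.1105] 14.7
pan 0.71 [254. 191. 255. 170.] [0.5507 0.0331] [0.1533 0.2099] 8.9
pan 0.46 [442. 268.  44.  31.] [ 0.5104 -0.1435] [0.029  0.0293] 86.8
vial_1 0.78 [159.   8.  27.  11.] [0.7137 0.1671] [0.0123 0.0283] 8.4
scene coin_card_1 0.57 [271. 258.  10.   5.] [ 0.442 -0.263]
scene coin_card_1 0.51 [264. 249.  19.  13.] [ 0.445 -0.22 ]
scene empty_holder 0.58 [173. 194.  17.   4.] [0.339 0.227]
scene empty_holder 0.54 [199. 204.  12.   8.] [0.39  0.116]
side coin_card_1 0.44 [286. 170.   7.   6.] [ 0.426 -0.268]
side empty_holder 0.72 [332. 264.  14.  13.] [0.342 0.269]
monitor base [ 0.85382261 -0.38396891  0.        ] [ 0.86058137 -0.3585494   0.        ]
```

View pics/h1.png

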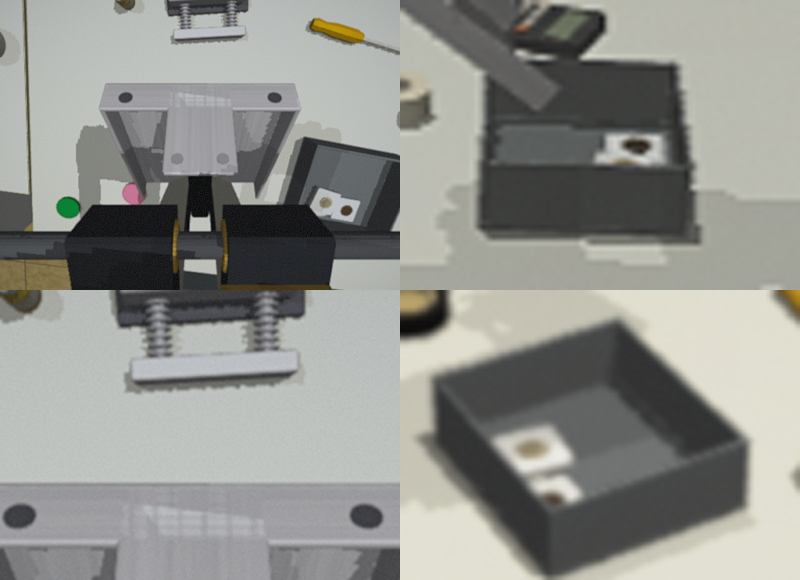

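The composite shows two cards in the box (wrist inset (325,203) and (345,210)) and the pan apparently empty. The holder isn't visible yet. The fence pad is at about (208,33) in the wrist inset. I'll look down into the box once more, using the networks and pixel statistics instead of a picture.

Emit:
{"method": "play_rows", "body": {"plan": [[0, -36, 2, 0, 0], [0, -36, 2, 0, 0], [0, -36, 2, 0, 0], [0, -36, 2, 0, 0], [0, 0, 0, 0, 0], [0, 0, 0, 0, 0], [0, 0, 0, 0, 0], [0, 0, 0, 0, 0]]}}

```text
time_s: 18.25
position: [0.4202, 0.0017, 0.3103]
ee_rot: [0.997, 0.071, -0.0, -0.0]
contact_force: [-0.3, 0.0, -2.4]
gripper_width: 0.0114
finger_force: 45.0
```

```bash
cat > g.py <<'E'
from h import *
s=monitor.sense(); f=cams.grab_frame("wrist"); Rt=wristRt(f,s); print(np.round(s["position"],3))
c=np.array([.469,-.247]);a=np.deg2rad(-2.3);M=np.array([[np.cos(a),-np.sin(a)],[np.sin(a),np.cos(a)]])
for t in("coin_card_1","empty_holder","parts_box"):
    for d in models.masks_of(f,t)[:5]:
        p=ray(f,Rt,*d["rect"][:2],.012)[:2]; q=np.argwhere(d["pixels"])[:,::-1].astype(np.float32)
        W=np.array([ray(f,Rt,u,v,.012)[:2] for u,v in cv2.convexHull(q)[:,0]],np.float32)
        print(t,round(d["score"],2),np.round(d["rect"]),"in box",np.round(M.T@(p-c),3),np.round(cv2.minAreaRect(W)[1],3))
# top-down brightness map of box interior (z=.01), rows x from + to -, cols y from + to -
for z in (.012,):
  for x in np.arange(.07,-.08,-.01):
    r=""
    for y in np.arange(.08,-.085,-.01):
        u,v=proj(f,Rt,np.r_[c+M@[x,y],z]).round().astype(int)
        r+="%4d"%f["image"][v,u].mean() if 0<=u<512 and 0<=v<384 else "   ."
    print("%5.2f"%x,r)
E
python3 g.py
```

```text
[0.42  0.002 0.31 ]
coin_card_1 0.74 [450. 174.  46.  37.] in box [-0.044 -0.026] [0.052 0.047]
coin_card_1 0.73 [423. 162.  46.  42.] in box [-0.034  0.016] [0.05  0.047]
empty_holder 0.77 [ 67. 176.  32.  35.] in box [-0.144  0.502] [0.047 0.048]
empty_holder 0.48 [411. 181.  22.  10.] in box [-0.064  0.024] [0.034 0.011]
parts_box 0.79 [438. 141. 148. 154.] in box [-0.003  0.005] [0.223 0.18 ]
parts_box 0.57 [255. 192. 259. 175.] in box [-0.119  0.238] [0.257 0.352]
 0.07   40 100  70  72  71  71  66  67  68  66  69  69  70  66  67  68   .
 0.06   42  81 113 112 112 112 112 111 112 110 110 108 104 104 104  65   .
 0.05   46  94 117 116 115 113 111 110 109 111 111 110 108 107 101  71   .
 0.04   45  95 117 114 115 115 113 111 108 112 107 108 107 103 103  68  61
 0.03   46  76 115 117 114 112 110 107 111 109 110 107 110 106 106  68  57
 0.02   40  88 113 115 114 111 111 110 109 112 108 105 107 108 107  68  72
 0.01   39  93 115 115 112 113 112 108 105 105 110 109 108 106 106  68  55
 0.00   48  90 112 112 115 112 112 111 107 110 108 107 106 108 107  65  59
-0.01  153 102 116 114 104 198 160 148 111 109 106 108 107 108 106  66  69
-0.02  126 100 116  88 172 200 198 196 198 114 116 113 110 104 107  67  59
-0.03   81 101 107  62 165 198 130 125 197 195 195 194 195 181 104  69  70
-0.04   45  74 101  59 183 185 129 120 186 196 125  61 147 154 108  68  66
-0.05   42  69  98  60 183 182 184 184 188 183  92  54 141 134 105  67  57
-0.06   45  71 101  98  58 196 194 187  72 181 196 195 197 151 108  69  63
-0.07   36  74 100 100 100 103  94  96  96 107 105 102 106 105 107  70  63
-0.08   36  66  51  48  53  50  49  53  53  48  50  52  48  53  49  49  49
```

The network finds the holder as a sliver at (411,181), under the first card, which lies raised on it. So all three pieces are in the box. I go back to the fence and measure the pad face.

Emit:
{"method": "play_rows", "body": {"plan": [[0, 36, -3, 0, 0], [0, 36, -3, 0, 0], [0, 36, -3, 0, 0], [0, 36, -2, 0, 0], [0, 0, 0, 0, 0], [0, 0, 0, 0, 0], [0, 0, 0, 0, 0], [0, 0, 0, 0, 0]]}}

```text
time_s: 19.45
position: [0.5603, 0.0327, 0.3111]
ee_rot: [0.997, 0.071, 0.0, 0.0]
contact_force: [0.8, 0.3, -1.5]
gripper_width: 0.0115
finger_force: 45.0
```

```bash
cat > k.py <<'E'
from h import *
s=monitor.sense(); f=cams.grab_frame("wrist"); Rt=wristRt(f,s)
T=R.from_quat(s["ee_rot"]).as_matrix(); print(s["time_s"],np.round(s["position"],4),"yaw",np.degrees(np.arctan2(T[1,0],T[0,0])),np.round(s["contact_force"],1))
d=[d for d in models.masks_of(f,"fence") if d["rect"][1]<90][0]; print(d["rect"])
x0,y0,w,h=d["rect"]; im=f["image"].astype(float).mean(2)
c=int(x0)
for col in(c-30,c,c+30): print(col,im[int(y0):int(y0+h/2)+16,col].astype(int).tolist())
b=d["pixels"].astype(np.uint8); q=np.argwhere(b)[:,::-1]
# lower edge of mask per column
cols=np.arange(int(x0-w/2)+6,int(x0+w/2)-6); low=np.array([q[q[:,0]==k,1].max() if (q[:,0]==k).any() else -1 for k in cols]); ok=low>0
print("lower edge fit",np.polyfit(cols[ok],low[ok],1),low[ok][[0,len(low[ok])//2,-1]])
print("row0",int(y0))
row=int(y0+h/2)-8
for r in (row-4,row,row+3): print(r,int(x0-w/2)-12,im[r,int(x0-w/2)-12:int(x0-w/2)+14].astype(int).tolist(),int(x0+w/2)-14,im[r,int(x0+w/2)-14:int(x0+w/2)+12].astype(int).tolist())
E
python3 k.py
```

```text
19.45 [0.5603 0.0327 0.3111] yaw 8.116768176387106 [ 0.8  0.3 -1.5]
[264.5, 27.4, 104.0, 51.7]
234 [135, 136, 106, 103, 121, 130, 124, 103, 104, 152, 187, 193, 192, 191, 191, 195, 190, 193, 194, 187, 158, 107, 67, 64, 91, 106, 111, 129, 168, 187, 192, 192, 193, 190, 191, 190, 191, 190, 190, 191, 192, 191]
264 [189, 188, 189, 188, 189, 186, 168, 164, 185, 191, 192, 192, 191, 190, 193, 194, 190, 187, 158, 113, 65, 64, 89, 105, 113, 147, 181, 190, 190, 192, 189, 190, 190, 190, 190, 191, 189, 191, 187, 191, 190, 192]
294 [119, 139, 137, 116, 109, 144, 178, 191, 193, 190, 190, 192, 190, 190, 191, 188, 163, 116, 66, 62, 90, 104, 106, 111, 147, 182, 192, 189, 189, 188, 190, 190, 190, 190, 192, 192, 193, 191, 192, 190, 190, 191]
lower edge fit [4.14592420e-03 4.76684185e+01] [19 50 46]
row0 27
41 200 [188, 188, 189, 187, 188, 191, 188, 189, 189, 190, 187, 190, 187, 189, 192, 187, 189, 189, 189, 182, 159, 164, 185, 192, 190, 192] 302 [191, 192, 192, 190, 190, 191, 192, 189, 191, 185, 168, 154, 162, 172, 183, 187, 187, 192, 188, 188, 189, 189, 187, 189, 188, 191]
45 200 [191, 189, 189, 189, 188, 191, 188, 189, 190, 191, 189, 191, 189, 190, 188, 190, 184, 154, 136, 129, 132, 153, 182, 193, 192, 192] 302 [59, 55, 57, 57, 52, 57, 72, 100, 136, 160, 172, 170, 173, 171, 172, 186, 189, 189, 194, 188, 191, 187, 188, 188, 187, 186]
48 200 [189, 190, 189, 191, 191, 192, 190, 190, 189, 191, 190, 187, 187, 191, 191, 192, 185, 151, 129, 129, 130, 126, 131, 133, 134, 133] 302 [108, 107, 121, 153, 169, 171, 172, 172, 172, 172, 169, 169, 172, 172, 183, 188, 191, 188, 188, 188, 189, 188, 187, 190, 188, 190]
```

```bash
python3 - <<'E'
from h import *
s=monitor.sense(); f=cams.grab_frame("wrist"); Rt=wristRt(f,s)
P=[ray(f,Rt,u,v,.035)[:2] for u,v in((234,47.6),(264,45.7),(294,43.75))]
L=ray(f,Rt,220.5,46,.035)[:2]; Rr=ray(f,Rt,312,42,.035)[:2]
d=P[0]-P[2]; y=d/np.linalg.norm(d); x=np.array([y[1],-y[0]]); print("P",np.round(P,4),"yaw",np.degrees(np.arctan2(x[1],x[0])))
a,b=(L-P[1])@y,(Rr-P[1])@y; print("len",a-b); F=P[1]+(a+b)/2*y; print("fence",F)
T=np.array(s["position"])[:2]; print("TCP in fence",(T-F)@x,(T-F)@y)
# pan yaw relative tool: closed-end wall top edge rows
E
```

```text
P [[0.6832 0.0782]
 [0.6904 0.0426]
 [0.6976 0.0071]] yaw 11.516442752934895
len 0.1103897969990194
fence [0.69092628 0.03991193]
TCP in fence -0.12924380071801936 0.019032594708318966
```

Emit:
{"method": "play_rows", "body": {"plan": [[0, 0, 0, 0, -0.059], [0, 4, 19, 0, 0], [0, 0, 0, 40, 0], [0, 0, 0, 45, 0], [0, 0, 0, 45, 0], [0, 0, 0, 40, 0], [0, 0, 0, 30, 0], [0, 0, 0, 15, 0]]}}

```text
time_s: 20.6
position: [0.5681, 0.0143, 0.094]
ee_rot: [0.995, 0.1, -0.001, -0.0]
contact_force: [-0.5, 0.9, -2.4]
gripper_width: 0.0118
finger_force: 45.0
```

```bash
cat > p.py <<'E'
from h import *
s=monitor.sense(); a=np.deg2rad(11.5); x=np.array([np.cos(a),np.sin(a)]); y=np.array([-x[1],x[0]]); F=np.array([.6909,.0399])
T=np.array(s["position"]); M=R.from_quat(s["ee_rot"]).as_matrix(); q=T[:2]-F; c=np.array(s["contact_force"])
print(s["time_s"],"fence x,y,z",np.round([q@x,q@y,T[2]],4),"yaw",np.degrees(np.arctan2(M[1,0],M[0,0])),"F",np.round([c[:2]@x,c[:2]@y,c[2]],1))
E
python3 p.py
```

```text
20.6 fence x,y,z [-0.1254 -0.0007  0.094 ] yaw 11.427012497299176 F [-0.3  0.9 -2.4]
```

Emit:
{"method": "play_rows", "body": {"plan": [[0, 5, 0, 8, 0], [0, 9, 0, 8, 0], [0, 10, 0, 8, 0], [0, 10, 0, 8, 0], [0, 10, 0, 8, 0], [0, 10, 0, 7, 0], [0, 9, 0, 6, 0], [0, 8, 0, 4, 0]]}}

```text
time_s: 21.6
position: [0.6387, 0.0293, 0.0385]
ee_rot: [0.995, 0.1, -0.0, 0.0]
contact_force: [-1.6, -1.0, 1.8]
gripper_width: 0.0113
finger_force: 45.0
```

```bash
python3 p.py
```

```text
21.6 fence x,y,z [-0.0533  0.      0.0385] yaw 11.507637136890361 F [-1.8 -0.6  1.8]
```

Emit:
{"method": "play_rows", "body": {"plan": [[0, 1, 0, 1.5, 0], [0, 1, 0, 1.5, 0], [0, 1, 0, 1.5, 0], [0, 0, 0, 1, 0], [0, 0, 0, 0, 0], [0, 0, 0, 0, 0], [0, 0, 0, 0, 0], [0, 0, 0, 0, 0]], "force": 60}}

```text
time_s: 22.6
position: [0.6416, 0.0298, 0.0356]
ee_rot: [0.995, 0.1, 0.001, 0.0]
contact_force: [-8.5, 0.4, 21.8]
gripper_width: 0.0112
finger_force: 60.0
```

```bash
python3 p.py
```

```text
22.6 fence x,y,z [-0.0503 -0.0001  0.0356] yaw 11.505137055872712 F [-8.3  2.1 21.8]
```

Emit:
{"method": "play_rows", "body": {"plan": [[0, 0, 0, -1, 0], [0, 2, 0, 0, 0], [0, 2, 0, 0, 0], [0, 2, 0, 0, 0], [0, 2, 0, 0, 0], [0, 2, 0, 0, 0], [0, 2, 0, 0, 0], [0, 0, 0, 0, 0]]}}

```text
time_s: 23.6
position: [0.6523, 0.0319, 0.0356]
ee_rot: [0.995, 0.1, -0.001, 0.0]
contact_force: [-14.4, -2.0, 17.8]
gripper_width: 0.0114
finger_force: 60.0
```

```bash
python3 p.py
```

```text
23.6 fence x,y,z [-0.0394 -0.0001  0.0356] yaw 11.497011428619626 F [-14.5   1.   17.8]
```

Emit:
{"method": "play_rows", "body": {"plan": [[0, 0, 0, -0.8, 0], [0, 0, 0, -0.4, 0], [0, 0, 0, 0, 0], [0, 0, 0, 0, 0], [0, 0, 0, 0, 0], [0, 0, 0, 0, 0], [0, 0, 0, 0, 0], [0, 0, 0, 0, 0]]}}

```text
time_s: 24.6
position: [0.6522, 0.0319, 0.0357]
ee_rot: [0.995, 0.1, -0.001, 0.0]
contact_force: [-7.1, -1.6, 6.5]
gripper_width: 0.0114
finger_force: 60.0
```

```bash
python3 p.py; python3 - <<'E'
from h import *
s=monitor.sense(); f=cams.grab_frame("wrist"); Rt=wristRt(f,s)
a=np.deg2rad(11.5); x=np.array([np.cos(a),np.sin(a)]); y=np.array([-x[1],x[0]]); F=np.array([.6909,.0399])
g=f["image"].mean(2)
def line(yy,z,xs): 
    o=[]
    for t in xs:
        u,v=proj(f,Rt,np.r_[F+t*x+yy*y,z]).round().astype(int); o.append("%d"%(g[v,u]) if 0<=v<384 and 0<=u<512 else ".")
    return " ".join(o)
xs=np.arange(-.04,.07,.002); print("x mm",(xs*1000).round().astype(int).tolist())
for yy in(-.045,-.03,.03,.045): print(yy,line(yy,.035,xs))
print([proj(f,Rt,np.r_[F+t*x,.035]).round().tolist() for t in(-.03,0,.02)])
for t in("fence","pan","vial_1"):
    for d in models.masks_of(f,t)[:2]: print(t,round(d["score"],2),np.round(d["rect"]))
E
```

```text
24.6 fence x,y,z [-0.0395 -0.0001  0.0357] yaw 11.500309836118813 F [-7.2 -0.2  6.5]
x mm [-40, -38, -36, -34, -32, -30, -28, -26, -24, -22, -20, -18, -16, -14, -12, -10, -8, -6, -4, -2, 0, 2, 4, 6, 8, 10, 12, 14, 16, 18, 20, 22, 24, 26, 28, 30, 32, 34, 36, 38, 40, 42, 44, 46, 48, 50, 52, 54, 56, 58, 60, 62, 64, 66, 68, 70]
-0.045 68 70 67 70 70 68 66 67 68 66 70 69 71 68 68 71 76 73 72 73 69 75 73 74 71 146 196 198 199 194 200 173 82 201 197 199 198 198 197 199 79 82 81 76 44 66 103 185 198 198 195 193 194 196 193 192
-0.03 110 110 109 106 108 111 108 109 106 109 109 108 112 112 113 191 199 205 204 205 205 202 202 202 202 153 194 193 199 197 202 178 83 88 118 82 84 82 81 127 72 74 76 60 108 64 106 188 198 198 198 199 196 195 194 195
0.03 102 101 102 101 103 104 104 101 106 103 108 106 104 137 197 196 194 196 198 197 198 197 198 196 197 154 196 198 200 197 203 181 124 142 157 143 137 148 89 156 142 102 147 144 155 72 106 180 195 199 198 194 191 197 195 196
0.045 95 98 101 93 97 98 102 96 96 100 105 97 96 105 94 100 162 172 170 161 163 171 173 167 166 155 199 197 199 198 201 182 85 198 198 197 198 199 196 181 75 79 82 51 47 64 104 178 191 196 189 189 190 193 191 190
[[258.0, 224.0], [258.0, 169.0], [258.0, 128.0]]
fence 0.85 [262.  76. 275. 152.]
pan 0.65 [255. 222. 204. 143.]
vial_1 0.85 [24. 38. 48. 54.]
```

The pad's front edge reads at about +10 mm all along its width (rest 0). The pad-to-block gap is down to about 16 mm. So the pad is already pushed in about 10 mm, which fits the forces. I'll check the flatness with the side and scene cameras.

```bash
cat > v.py <<'E'
from h import *
a=np.deg2rad(11.5); x=np.array([np.cos(a),np.sin(a)]); y=np.array([-x[1],x[0]]); F=np.array([.6909,.0399])
def pts(th,cx,cy):
    # pan with closed bottom edge at fence x=cx; th>0: open end raised, th<0: closed end raised
    o=[]
    for px in(-.065,.065):
        for py in(-.056,.056):
            for pz in(0,.02):
                t=px-(.065 if th>0 else -.065); X=t*np.cos(th)+pz*np.sin(th)*1; Z=-t*np.sin(th)+pz*np.cos(th)
                X+=(cx if th>0 else cx-.13); o.append(np.r_[F+X*x+(py+cy)*y,Z])
    for px in(.061,.065):
        for py in(-.018,.018):
            t=px-(.065 if th>0 else -.065); X=t*np.cos(th)+.06*np.sin(th); Z=-t*np.sin(th)+.06*np.cos(th)
            X+=(cx if th>0 else cx-.13); o.append(np.r_[F+X*x+(py+cy)*y,Z])
    return np.array(o)
for n in("side","scene","wrist"):
    s=monitor.sense(); f=cams.grab_frame(n); Rt=wristRt(f,s) if n=="wrist" else camRt(f)
    ms=models.masks_of(f,"pan")
    if not ms: print(n,"none"); continue
    d=ms[0]; r=np.array(d["rect"]); print(n,round(d["score"],2),"L R T B",np.round([r[0]-r[2]/2,r[0]+r[2]/2,r[1]-r[3]/2,r[1]+r[3]/2],1))
    for th in(-6,-3,0.01,3,6):
      for cx in (-.006,.01):
        q=np.array([proj(f,Rt,p) for p in pts(np.deg2rad(th),cx,0)]); b=q[:8]
        m=np.zeros((384,512),np.uint8); cv2.fillConvexPoly(m,cv2.convexHull(b.astype(np.float32)).astype(np.int32),1); 
        P=d["pixels"]; print("  ",th,cx,np.round([q[:,0].min(),q[:,0].max(),q[:,1].min(),q[:,1].max()],1),"iou %.3f"%((m.astype(bool)&P).sum()/(m.astype(bool)|P).sum()))
E
python3 v.py
```

```text
side 0.57 L R T B [214.  255.6 201.  227. ]
   -6 -0.006 [214.1 258.2 195.3 223.6] iou 0.636
   -6 0.01 [209.5 253.4 195.8 224.1] iou 0.784
   -3 -0.006 [214.  257.9 197.  225.3] iou 0.681
   -3 0.01 [209.4 253.1 197.5 225.8] iou 0.819
   0.01 -0.006 [213.8 257.6 198.8 227. ] iou 0.717
   0.01 0.01 [209.2 252.8 199.2 227.5] iou 0.828
   3 -0.006 [213.5 257.5 197.3 227. ] iou 0.707
   3 0.01 [208.9 252.7 197.7 227.5] iou 0.819
   6 -0.006 [212.8 257.4 195.7 227. ] iou 0.672
   6 0.01 [207.9 252.6 196.1 227.5] iou 0.767
scene 0.9 L R T B [250.4 299.  181.4 211.4]
   -6 -0.006 [246.3 296.4 173.7 213. ] iou 0.658
   -6 0.01 [249.8 299.7 172.2 211.2] iou 0.741
   -3 -0.006 [246.5 296.5 175.  213. ] iou 0.712
   -3 0.01 [250.  299.7 173.5 211.2] iou 0.779
   0.01 -0.006 [246.7 296.6 176.4 213. ] iou 0.726
   0.01 0.01 [250.2 299.9 174.9 211.2] iou 0.839
   3 -0.006 [246.9 296.8 176.1 211.2] iou 0.731
   3 0.01 [250.4 300.1 174.6 209.4] iou 0.754
   6 -0.006 [246.9 297.1 175.9 209.4] iou 0.737
   6 0.01 [250.4 300.3 174.4 207.7] iou 0.668
wrist 0.76 L R T B [155.1 357.6 152.4 291.8]
   -6 -0.006 [148.4 366.9 171.9 369.3] iou 0.380
   -6 0.01 [145.6 369.8 143.8 349. ] iou 0.494
   -3 -0.006 [152.  363.2 168.4 368.1] iou 0.403
   -3 0.01 [149.4 366.  141.1 347.8] iou 0.503
   0.01 -0.006 [155.5 359.7 165.6 366.8] iou 0.426
   0.01 0.01 [153.  362.2 139.2 346.5] iou 0.508
   3 -0.006 [155.3 359.8 165.6 373.6] iou 0.409
   3 0.01 [152.9 362.4 139.2 352.7] iou 0.488
   6 -0.006 [155.2 360.  165.6 380.2] iou 0.392
   6 0.01 [152.7 362.5 139.2 358.8] iou 0.467
```

```bash
python3 - <<'E'
from h import *
a=np.deg2rad(11.5); x=np.array([np.cos(a),np.sin(a)]); y=np.array([-x[1],x[0]]); F=np.array([.6909,.0399])
im=cv2.imread("pics/h1.png").mean(2)[290:,:400]
s=monitor.sense(); f=cams.grab_frame("wrist"); now=wristRt(f,s)
s0=dict(position=[.5618,.0333,.311],ee_rot=R.from_matrix(R.from_euler("z",8.43,degrees=True).as_matrix()@np.diag([1,-1,-1.])).as_quat()); old=wristRt(f,s0)
g=f["image"].mean(2)
xs=np.arange(-.012,.056,.001)
print((xs*1000).round().astype(int).tolist())
for yy in(0.,.01,-.01):
    o=[];n=[]
    for t in xs:
        p=np.r_[F+t*x+yy*y,.035]; u=proj(f,old,p); U=(u-[150,0])*[400/220,290/160]; v,w=int(round(U[1])),int(round(U[0])); o.append(int(im[v,w]) if 0<=v<290 and 0<=w<400 else -1)
        u=proj(f,now,p).round().astype(int); n.append(int(g[u[1],u[0]]))
    print("old",o);print("now",n)
E
python3 p.py
```

```text
[-12, -11, -10, -9, -8, -7, -6, -5, -4, -3, -2, -1, 0, 1, 2, 3, 4, 5, 6, 7, 8, 9, 10, 11, 12, 13, 14, 15, 16, 17, 18, 19, 20, 21, 22, 23, 24, 25, 26, 27, 28, 29, 30, 31, 32, 33, 34, 35, 36, 37, 38, 39, 40, 41, 42, 43, 44, 45, 46, 47, 48, 49, 50, 51, 52, 53, 54, 55]
old [191, 191, 188, 163, 141, 109, 107, 106, 86, 69, 58, 106, 141, 184, 192, 191, 193, 193, 192, 194, 193, 192, 192, 189, 177, 172, 178, 186, 190, 190, 187, 188, 189, 186, 187, 189, 186, 186, 189, 191, 192, 190, 173, 155, 92, 56, 58, 72, 77, 79, 81, 82, 81, 64, 46, 47, 44, 51, 59, 63, 65, 62, 63, 63, -1, -1, -1, -1]
now [40, 38, 32, 37, 37, 39, 39, 35, 42, 37, 28, 40, 34, 93, 197, 203, 144, 83, 88, 90, 89, 90, 150, 188, 197, 196, 198, 199, 199, 200, 195, 203, 203, 201, 180, 114, 81, 128, 200, 200, 202, 197, 203, 200, 199, 198, 199, 200, 200, 200, 181, 60, 76, 80, 78, 81, 85, 79, 60, 40, 47, 53, 66, 64, 107, 163, 185, 200]
old [191, 190, 190, 179, 140, 120, 106, 104, 90, 64, 64, 100, 128, 173, 190, 192, 192, 192, 191, 192, 190, 192, 192, 191, 177, 172, 180, 190, 189, 188, 189, 187, 189, 190, 187, 186, 188, 189, 189, 187, 18
[... 469 characters left out ...]
 124, 110, 100, 84, 72, 67, 81, 133, 181, 191, 194, 190, 190, 193, 192, 192, 193, 192, 189, 172, 168, 180, 190, 189, 188, 189, 189, 188, 187, 187, 188, 188, 189, 189, 187, 186, 191, 191, 154, 89, 51, 57, 72, 79, 79, 78, 79, 79, 70, 53, 44, 41, 53, 62, 63, 64, 63, 60, -1, -1, -1, -1, -1]
now [185, 188, 186, 186, 187, 187, 190, 188, 184, 187, 186, 188, 184, 164, 198, 201, 149, 103, 99, 78, 83, 87, 152, 189, 197, 195, 195, 199, 199, 197, 192, 202, 204, 203, 180, 110, 84, 126, 197, 199, 200, 199, 202, 199, 199, 202, 199, 198, 199, 201, 182, 56, 73, 79, 80, 81, 81, 82, 75, 41, 37, 52, 64, 67, 100, 164, 193, 200]
25.15 fence x,y,z [-0.0395 -0.0001  0.0357] yaw 11.498526998364966 F [-7.5  0.3  7.2]
```

The pad reads 10 mm in: front edge 0→10, back edge 12.5→22.5, and the block agrees in both views. The pan is flat, square and centred, and still gripped at 60 N, so I hand in.

```bash
python3 -c "
from rig import job; print(job.job_done())"
```

```text
the job is handed in; nothing more can be done
None
```

Job handed in with no verdict returned: all three pieces are in the box (two cards seen, the holder found by the network under one of them), and the pan lies flat, square and centred on the fence pad, pressed in about 10 mm (about 10 N) and still gripped at 60 N.

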